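Tighten a bearing retaining ring with a two-pin spanner

TASK

The brass retaining ring inside the blue bearing housing is loose. Take the two-pin spanner from its stand, feel its pins fully down into a pair of the ring's holes and gently turn the ring clockwise until it stops firmly, turning it with the spanner only. Then put the spanner back upright in its stand, and leave the tape measure, the sanding block and the screwdriver where they are.

Things in the scene. Friction and masses are not known exactly. Their poses are not given: they have to be found in the camera images.
- spanner: Two-pin steel spanner with red handle, upright in its stand, about 0.25 kg, 98 mm tall. Origin midway between the pin ends, z up. Two 6 mm pins with chamfered tips point down at x = +16.3 and -16.3 mm, y = 0, standing out 7.5 mm from the disc. Disc 57 mm across (bottom edge bevelled to 52) from z = 7.5 to 26 mm, then a 20 mm neck.
- handle (a point): Centre of the spanner's flat red handle, 74 mm above the spanner's origin, same axes. The handle is 56 mm along x, 16 mm thick along y and reaches 24 mm above and below this point. Grasp it across its 16 mm.
- stand: Black round cup, 86 mm across, 32 mm tall, fixed to the table. Origin at the centre of its underside. Inside (64 mm wide) the spanner's disc rests on a ledge 18 mm above the table, the pins hanging in the 42 mm opening below; the spanner's origin is then 10.5 mm above the stand's. Any yaw will do.
- housing: Blue bearing housing fixed to the table: square flange 104 x 104 x 12 mm, four bolt heads to 18 mm high, round barrel 87 mm across, top rim at 56 mm. Origin at the centre of its underside. The recess in the barrel is 60 mm wide (63 mm in its top 3 mm), 16 mm deep to the ring's face. Its yaw does not tell where the ring's holes are.
- recess (a point): Centre of the brass ring's upper face, on the housing's axis, 40 mm above its origin. The ring has four 9 mm round holes 90 degrees apart, centres 16.3 mm from the axis, 9 mm deep (the 13 mm centre hole is for the shaft). Any opposite pair takes the pins; then the disc rests on the ring and the pin ends are 7.5 mm below this point.
- ring (a joint): Turn of the ring, rad: grows clockwise from above, starts at 0 to 0.3, 1.2 = tight at a stop that gives 0.1 rad per N m. Stays where left; 0.15 N m turns it. The thread starts at an unknown angle, so this does not tell where the holes are: look, or rest the pins lightly on the face (5 to 10 N) and turn till they drop in. Over 60 N in all between spanner and housing or ring is too much.
- tape_measure: Dark pocket tape measure, 60 x 74 x 28 mm, loose, to be left alone. Origin at the centre of its underside.
- sanding_block: Tan sanding block, 96 x 63 x 30 mm, loose, to be left alone. Origin at the centre of its underside.
- screwdriver: Red-handled screwdriver, 34 x 160 x 32 mm, lying loose, to be left alone. Origin at the centre of its underside.
Mind the look-alikes: they are no part of the job. Of the things that look like the spanner, the smaller one is meant.

How it is judged:
By the outcome, as a careful person would: the job done as asked, in the order asked, and still so for the second after the job is handed in, with the robot touching nothing.
It also fails if it takes over 72 s, if anything falls off the work surface, if the arm or the gripper's body presses on something with over 40 N, if the wrist force passes 120 N, or if a joint passes its speed limit or range.

ROBOT

A 6-joint arm with a two-finger parallel gripper is mounted at the origin on a cart in front of the work surface, level with it; the furniture and walls round the work are solid. World frame = base frame: x ahead of the robot, y to its left, z up, the work surface at z = 0. Lengths are in m, angles in rad, forces in N, time in s.
With the tool pointing down it reaches from about 0.3 to 0.875 m from the base axis. Payload 6.4 kg.
Tool frame: the origin (TCP) lies between the finger pads; the fingertips stand 25 mm ahead of it and the grasp point (between the pads) lies 6 mm ahead of it; z points along the fingers, y is the line along which they close (so a half turn about z gives the same grasp; the last joint's range is limited). The gripper opens to 85 mm and grips with 20 to 120 N. Pads are 22 mm wide; open, the fingers measure 114 mm over their backs; the gripper's body (76 mm by 85 mm) begins 54 mm behind the grasp point. The pads swing forward as they close: fully open they stand 13 mm farther back than shut.
Start: joints at [-1.419, 0.181, 1.607, -0, 1.354, -0.206], TCP at [0.201, -0.539, 0.256] pointing down, gripper open.
Joint ranges: [-2.99, 2.99], [-0.89, 2.07], [0.3, 2.58], [-1.14, 4.28], [0, 2.63], [-3.12, 3.12]. Speed limits (rad/s): [2.57, 2.57, 3.01, 3.14, 3.14, 3.14].

INTERFACE

Orientations are given as a unit quaternion [w, x, y, z].
In Python, from bench import ctrl gives the robot as it stands.
- The arm moves only by the tool servo_tool, never from a script. Its argument "series" is text: rows parted by semicolons, each of 7 numbers parted by spaces: the gripper command: -1 is fully open, 1 is shut, values between are in proportion, then the shift along the tool's x, y, z in m, then the turn, a rotation vector about the tool's x, y, z in degrees. A call has 1 to 12 rows; each row is the pose to reach, as a shift and turn from the pose commanded when the call began, along the tool's axes at that moment; what a row does not reach only later rows make up. A row lasts 1/12 s, in which the tool goes at most 41.7 mm and 7.16 degrees, less where a joint would pass 70% of its speed; a pose out of reach is approached as far as the arm can. A call with a gripper value outside its range is refused whole. The fingers move at their own pace and stop on an object; the grip force is fixed at half the most. Time passes only in rows, so rows that repeat a pose let the fingers close. It gives the time, the measured TCP pose, the force, the opening and the grip force at its end, in the units of the state.
- ctrl.get_obs(): the state, without advancing time (a new reading comes with each control period).
- ctrl.camera(name): name is "scene" or "top" or "wrist"; returns a dict with "img" (384x512x3 uint8, red, green, blue), "z_map" (384x512 float32, m along the optical axis (not along the pixel's ray), 0 where there is no reading), "fovy" (degrees; the focal length in pixels is half the picture's height over the tangent of half this angle, whatever the lens; pixels are square), "cx", "cy" (the principal point, pixels), "k1" (the pictures are not rectified: a ray, as slopes to the right and down, at radius r is drawn at 1 + k1 r^2 times it, then the intrinsics apply), "extrinsics" (4x4, takes a point from camera to world coordinates); the wrist camera has in their place "T_tool_cam" (4x4, takes a point from camera to tool coordinates, whose origin is the TCP and whose axes are the flange's). Camera axes: x right, y down, z forward; pixel columns grow to the right and rows downward; lengths in m; the calibration is good to about 2 mm. A picture is of the moment at which its call begins: read the wrist's pose just before it.
- ctrl.hand_in(): hands the job in; it is judged then, once.
The state is a dict: "time_s": time; "q": joint angles; "dq": joint speeds; "joint_efforts": joint torques, N m; "eef_pos": TCP position; "eef_rot": TCP orientation; "wrist_force": force on the tool from outside, world axes, zero at the start; "torque": the same for the moment, N m; "opening": opening from 0.0 (shut) to 1.0 (fully open); "grasp_force": force on a finger pad.
Only numpy, scipy, OpenCV 4.12 (cv2) and the standard library are available. Lean on these libraries where they do the work, as an engineer would, in place of code of your own. Each camera call takes 0.05 s, during which the arm holds its last target. There are 200 camera calls.

## Working session

There is one attempt and no reset: what is moved stays moved. The work goes in short steps, Python scripts to look and compute and a tool call to move; the robot and the scene stay as the last step left them, time stands still between calls to the robot, and variables do not carry over. Pictures are saved under pics/ and viewed, at most 10 in all, crops included, and the job is handed in when it is done.

Besides the shell and the picture viewer there is one more tool, called after ">>>" as name(argument=value, ...), one argument or row to a line, values as JSON. servo_tool: Moves the arm, as the interface text tells. Its arguments: {"type":"object","properties":{"series":{"type":"string"}},"required":["series"]}

```bash
ls; mkdir -p pics; cat > h.py <<'E'
import numpy as np, cv2
from bench import ctrl
from scipy.spatial.transform import Rotation as R
def tool():
    o=ctrl.get_obs(); q=np.array(o['eef_rot']); T=np.eye(4); T[:3,:3]=R.from_quat(q[[1,2,3,0]]).as_matrix(); T[:3,3]=o['eef_pos']; return T
def cam(n):
    T=tool(); c=ctrl.camera(n); c['E']=np.array(c['extrinsics']) if 'extrinsics' in c else T@np.array(c['T_tool_cam']); return c
def K(c):
    f=192/np.tan(np.radians(c['fovy'])/2); return np.array([[f,0,c['cx']],[0,f,c['cy']],[0,0,1.]]),f
def ray(c,uv):
    uv=np.atleast_2d(np.float64(uv)); k,f=K(c); d=(uv-[c['cx'],c['cy']])/f; s=d.copy()
    for _ in range(20): s=d/(1+c['k1']*(s**2).sum(1,keepdims=True))
    return c['E'][:3,3], np.c_[s,np.ones(len(s))]@c['E'][:3,:3].T
def onz(c,uv,z):
    o,d=ray(c,uv); return o+d*((z-o[2])/d[:,2])[:,None]
def cloud(c):
    v,u=np.mgrid[:384,:512]; o,d=ray(c,np.c_[u.ravel(),v.ravel()]); P=o+d*c['z_map'].reshape(-1,1); P[c['z_map'].ravel()==0]=np.nan; return P.reshape(384,512,3)
def proj(c,P):
    P=np.atleast_2d(P); p=(P-c['E'][:3,3])@c['E'][:3,:3]; s=p[:,:2]/p[:,2:]; k,f=K(c); return s*(1+c['k1']*(s**2).sum(1,keepdims=True))*f+[c['cx'],c['cy']]
def save(c,n): cv2.imwrite('pics/'+n,c['img'][:,:,::-1])
E
python3 - <<'E'
from h import *
a=[]
for n in ['scene','top']:
    c=cam(n); a.append(c['img']); print(n,c['E'].round(3).tolist(),c['fovy'],c['k1'])
    np.savez(n+'.npz',**{k:v for k,v in c.items()})
im=np.vstack(a)[:,:,::-1]
for n,i in zip(['scene','top'],a): cv2.imwrite(f'pics/{n}0.png',cv2.resize(i[:,:,::-1],(800,600),interpolation=cv2.INTER_CUBIC))
print(ctrl.get_obs())
E
```

```text
pics
scene [[-0.904, -0.304, 0.3, 0.174], [-0.428, 0.641, -0.638, 0.749], [0.002, -0.705, -0.709, 1.066], [0.0, 0.0, 0.0, 1.0]] 51.25621893727142 -0.05182198952944487
top [[0.001, -0.988, 0.151, 0.425], [-1.0, 0.0, 0.004, -0.091], [-0.004, -0.151, -0.988, 1.167], [0.0, 0.0, 0.0, 1.0]] 50.410318571785034 -0.10026389718898264
{'time_s': 0.1, 'q': array([-1.41927666e+00,  1.81484507e-01,  1.60788151e+00, -3.57928851e-05,
        1.35378961e+00, -2.06316745e-01]), 'dq': array([ 8.80563155e-04, -8.38437634e-04, -3.53239083e-03, -1.10347679e-03,
       -7.78374409e-04,  3.27647883e-06]), 'joint_efforts': array([ 4.13442885e-04, -4.45876729e+01, -3.52236593e+01, -3.42351850e-04,
        4.14878625e-03, -1.58405108e-06]), 'eef_pos': array([ 0.20132182, -0.53812917,  0.25547703]), 'eef_rot': array([-7.81671094e-04,  9.84035801e-01,  1.77968903e-01,  3.94175760e-06]), 'wrist_force': array([ 0.23065284,  0.14028231, -0.24086912]), 'torque': array([ 0.02279626,  0.00275201, -0.04044977]), 'grasp_force': 0.0, 'opening': 1.0006828215315278}
```

View pics/scene0.png

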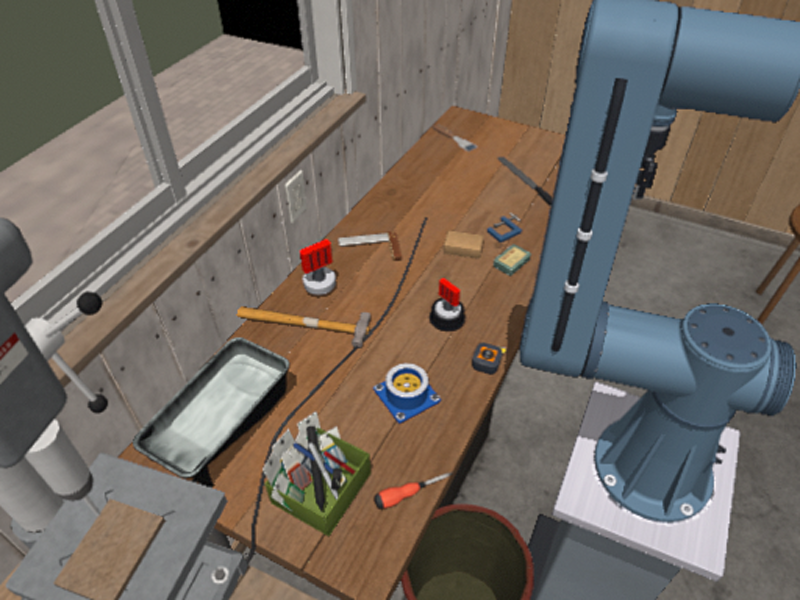

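View pics/top0.png

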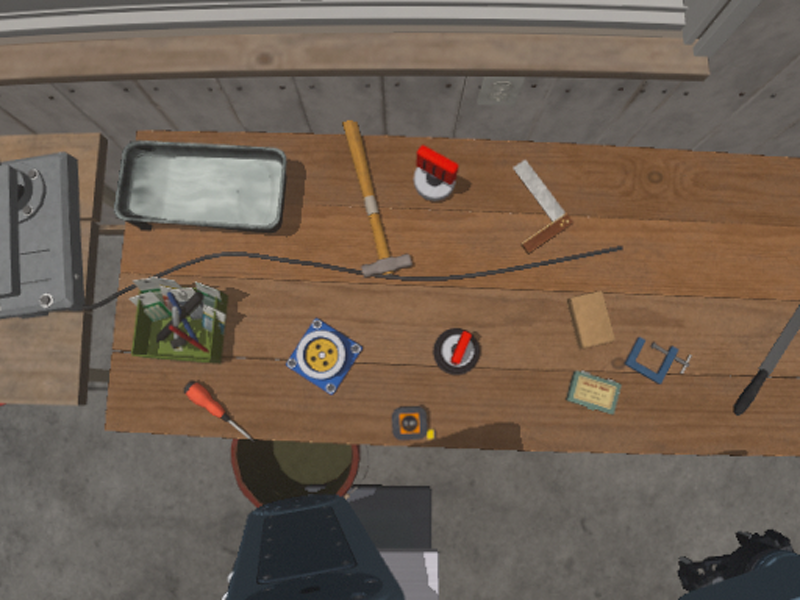

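Scene: spanner-like things are at scene (447,295)/top (462,348), small and in a black cup, and at scene (317,260)/top (437,167), larger and with no cup. The smaller one in the black stand fits the description. The housing is at top (322,355)/scene (407,385), the tape at top (410,422), the sanding block at top (592,320), and the screwdriver at top (210,402). Next I'll measure and make an enlarged crop.

```bash
cat > m.py <<'E'
from h import *
from scipy.optimize import least_squares
S={n:dict(np.load(n+'.npz')) for n in ['scene','top']}
def red(c,box):
    h=cv2.cvtColor(c['img'],cv2.COLOR_RGB2HSV); m=((h[...,0]<8)|(h[...,0]>172))&(h[...,1]>150)&(h[...,2]>90)
    x0,y0,x1,y1=box; b=np.zeros_like(m); b[y0:y1,x0:x1]=1; return (m&b)
s=512/800
for name,bs,bt in [('small',(425,270,475,315),(440,325,485,370)),('large',(295,235,340,275),(410,140,465,190))]:
  for n,b in [('scene',bs),('top',bt)]:
    c=S[n]; m=red(c,[int(v*s) for v in b]); P=cloud(c)[m]; P=P[~np.isnan(P[:,0])]
    top=P[P[:,2]>P[:,2].max()-.012]
    r=cv2.minAreaRect(np.float32(top[:,:2]*1000)); print(name,n,m.sum(),'z',P[:,2].min().round(4),P[:,2].max().round(4),'rect',np.round(r[0],1),np.round(r[1],1),round(r[2],1))
# planes around stand and housing from depth
for n in S:
    P=cloud(S[n]); 
    for nm,px in [('stand',[(457,350)] if n=='top' else [(447,312)]),('house',[(322,353)] if n=='top' else [(407,383)])]:
        u,v=[int(t*s) for t in px[0]]; Q=P[v-25:v+26,u-25:u+26].reshape(-1,3); I=S[n]['img'][v-25:v+26,u-25:u+26].reshape(-1,3).astype(int)
        if nm=='stand': k=(Q[:,2]>.027)&(Q[:,2]<.036)
        else: k=(Q[:,2]>.050)&(Q[:,2]<.062)
        q=Q[k]; f=least_squares(lambda p:np.hypot(*(q[:,:2]-p[:2]).T)-p[2],[*q[:,:2].mean(0),.035],loss='soft_l1',f_scale=.003).x
        print(n,nm,k.sum(),f.round(4),'zmed',np.median(q[:,2]).round(4))
c=S['top']; a=c['img'][195:255,175:320]; b=S['scene']['img'][170:270,235:320]
cv2.imwrite('pics/crop.png',np.hstack([cv2.resize(x[:,:,::-1],None,fx=400/x.shape[0]*(.45 if i==0 else 0.9)*1.0,fy=400/x.shape[0]*(.45 if i==0 else .9),interpolation=3)[:180] if 0 else cv2.resize(x[:,:,::-1],(400,int(400*x.shape[0]/x.shape[1])))[:165] for i,x in enumerate([a,b[:35]])]) if 0 else cv2.resize(b[:,:,::-1],(510,600),interpolation=3))
E
python3 m.py
```

```text
small scene 175 z 0.0014 0.1128 rect [ 505.1 -192.3] [18.3 55.5] 65.5
small top 135 z 0.0311 0.1143 rect [ 505.4 -193. ] [14.2 55.9] 66.1
large scene 302 z 0.0002 0.1394 rect [ 823.6 -152.6] [72.9 23.8] 63.5
large top 349 z -0.0042 0.1393 rect [ 824.5 -154.4] [73.  22.1] 59.7
scene stand 152 [ 0.5042 -0.0466  0.1334] zmed 0.0315
scene house 276 [0.4953 0.0503 0.0373] zmed 0.0562
top stand 183 [ 0.5047 -0.1934  0.0335] zmed 0.0332
top house 411 [0.4957 0.0467 0.0371] zmed 0.0567
```

View pics/crop.png

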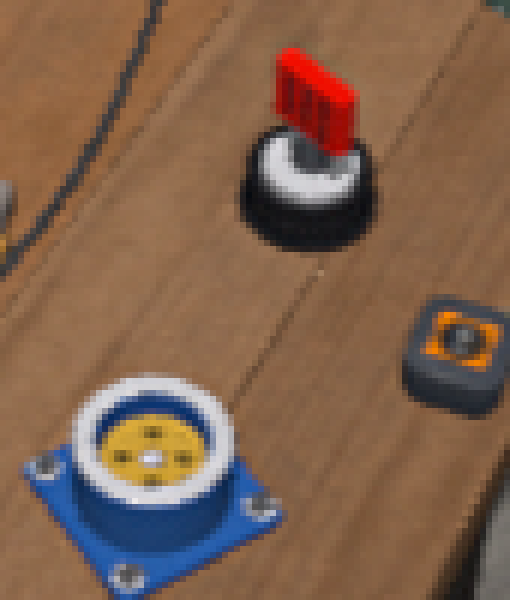

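The crop confirms the small spanner in the black cup at about (0.505, -0.193), with its handle top near 0.108. The long axis points about -24°. I'll use the half-turn grasp (yaw 155.7°) so the last joint has room for the clockwise turn.

>>> servo_tool(
  series="-1 0.406 -0.218 -0.01 0 0 -135;-1 0.406 -0.218 -0.01 0 0 -135;-1 0.406 -0.218 -0.01 0 0 -135;-1 0.406 -0.218 -0.01 0 0 -135;-1 0.406 -0.218 -0.01 0 0 -135;-1 0.406 -0.218 -0.01 0 0 -135;-1 0.406 -0.218 -0.01 0 0 -135;-1 0.406 -0.218 -0.01 0 0 -135;-1 0.406 -0.218 -0.01 0 0 -135;-1 0.406 -0.218 -0.01 0 0 -135;-1 0.406 -0.218 -0.01 0 0 -135;-1 0.406 -0.218 -0.01 0 0 -135",
)

```text
time_s: 1.1
eef_pos: [0.5085, -0.1867, 0.2662]
eef_rot: [-0.0, 0.594, 0.805, 0.001]
wrist_force: [-1.0, 0.1, 0.1]
opening: 0.997
grasp_force: 0.0
```

```bash
python3 - <<'E'
from h import *
c=cam('wrist'); print(np.array(c['T_tool_cam']).round(4).tolist(),c['fovy']); T=tool(); print(T.round(4).tolist(), ctrl.get_obs()['q'].round(3))
print(R.from_matrix(T[:3,:3]).as_euler('ZYX',degrees=True))
E
```

```text
[[-0.0016, -0.9569, -0.2905, 0.0744], [1.0, -0.0015, -0.0005, 0.0003], [0.0, -0.2905, 0.9569, -0.1183], [0.0, 0.0, 0.0, 1.0]] 64.02140616919387
[[-0.3016, 0.9534, 0.0001, 0.5072], [0.9534, 0.3016, 0.0011, -0.1885], [0.001, 0.0004, -1.0, 0.266], [0.0, 0.0, 0.0, 1.0]] [-5.760e-01  9.700e-02  1.681e+00  1.000e-03  1.364e+00 -8.820e-01]
[ 1.07551673e+02 -5.93680900e-02  1.79977016e+02]
```

>>> servo_tool(
  series="-1 0 0 0 0 0 -48;-1 0 0 0 0 0 -48;-1 0 0 0 0 0 -48;-1 0 0 0 0 0 -48;-1 0 0 0 0 0 -48;-1 0 0 0 0 0 -48;-1 0 0 0 0 0 -48;-1 0 0 0 0 0 -48;-1 0 0 0 0 0 -48",
)

```text
time_s: 1.9
eef_pos: [0.5048, -0.1928, 0.266]
eef_rot: [-0.0, 0.224, 0.975, 0.0]
wrist_force: [0.2, 1.1, 0.0]
opening: 0.999
grasp_force: 0.0
```

```bash
python3 - <<'E'
from h import *
T=tool(); print(T.round(4).tolist(), R.from_matrix(T[:3,:3]).as_euler('ZYX',degrees=True))
c=cam('wrist'); np.savez('w1.npz',**c); cv2.imwrite('pics/w1.png',cv2.resize(c['img'][:,:,::-1],(800,600),interpolation=3))
h=cv2.cvtColor(c['img'],cv2.COLOR_RGB2HSV); m=(((h[...,0]<8)|(h[...,0]>172))&(h[...,1]>150)&(h[...,2]>90))
P=cloud(c); q=P[m&(P[...,2]>.1)]; 
print(m.sum(),len(q),np.median(q[:,2]),q[:,2].max()); r=cv2.minAreaRect(np.float32(q[:,:2]*1000)); print(r)
for nm,x,y,z0,z1,r0,r1 in [('stand',.505,-.193,.027,.037,.028,.05)]:
    d=np.hypot(P[...,0]-x,P[...,1]-y); k=(P[...,2]>z0)&(P[...,2]<z1)&(d<r1)&(d>r0); q=P[k]; print(nm,k.sum(),np.median(q[:,2]))
    from scipy.optimize import least_squares
    print(least_squares(lambda p:np.hypot(*(q[:,:2]-p[:2]).T)-p[2],[x,y,.037],loss='soft_l1',f_scale=.002).x)
E
```

```text
[[-0.8997, 0.4364, -0.0007, 0.5048], [0.4364, 0.8997, 0.0002, -0.1928], [0.0007, -0.0001, -1.0, 0.266], [0.0, 0.0, 0.0, 1.0]] [ 1.54122854e+02 -3.85722898e-02 -1.79992816e+02]
1248 1064 0.10865145450201452 0.11315022380188389
((659.5716552734375, -167.57327270507812), (364.95684814453125, 38.81926345825195), 9.238840103149414)
stand 981 0.03219218852700251
[ 0.50500896 -0.19271008  0.03443823]
```

View pics/w1.png

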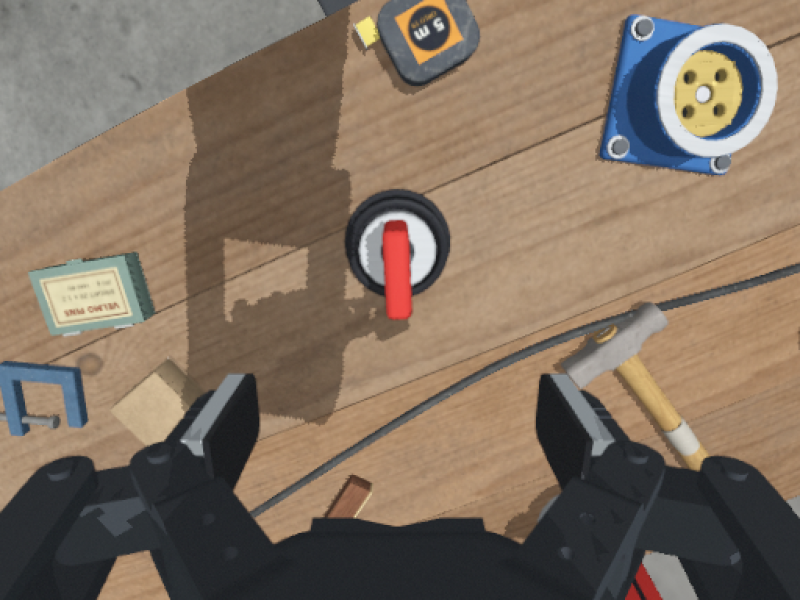

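The wrist view shows the spanner handle at (397,270), in line with the image column, inside the black cup at (397,243). The housing is at (715,90) with ring holes at (690,76), (720,75), (723,108) and (687,112). The small object clears the fingers. Next I'll measure handle, stand, housing and hole angle from here.

```bash
cat > w.py <<'E'
from h import *
from scipy.optimize import least_squares
c=dict(np.load('w1.npz')); P=cloud(c); s=.64
h=cv2.cvtColor(c['img'],cv2.COLOR_RGB2HSV); m=(((h[...,0]<8)|(h[...,0]>172))&(h[...,1]>150)&(h[...,2]>60)); m[:,:230]=0;m[:,275:]=0;m[220:]=0
q=P[m&(P[...,2]>.1)]; r=cv2.minAreaRect(np.float32(q[:,:2]*1000)); print(len(q),np.median(q[:,2]),r)
# brightness-based top face edges via ray casting at z=.1085
mm=m&(P[...,2]>.1); v,u=np.nonzero(mm); X=onz(c,np.c_[u,v],.1085); print('ray',cv2.minAreaRect(np.float32(X[:,:2]*1000)))
def circ(k,x0): 
    q=P[k]; f=least_squares(lambda p:np.hypot(*(q[:,:2]-p[:2]).T)-p[2],x0,loss='soft_l1',f_scale=.002); return f.x.round(4),np.median(q[:,2]).round(4),k.sum()
g=cv2.cvtColor(c['img'],cv2.COLOR_RGB2GRAY)
d=np.hypot(P[...,0]-.4955,P[...,1]-.047)
print('rim',circ((abs(P[...,2]-.056)<.005)&(d<.05)&(d>.02),[.4955,.047,.037]))
yel=(h[...,0]>15)&(h[...,0]<35)&(h[...,1]>70); yel&=(d<.035); print('ringz',np.median(P[yel][:,2]),P[yel][:,2].std())
# holes: dark inside the ring face
dk=np.zeros_like(g); box=cv2.dilate(yel.astype(np.uint8),np.ones((3,3)));
hull=cv2.convexHull(np.argwhere(yel)[:,::-1].astype(np.int32)); cv2.fillConvexPoly(dk,hull,1)
dk=((dk==1)&(g<95)&~(h[...,0]>90) ).astype(np.uint8)
n,l,st,ce=cv2.connectedComponentsWithStats(dk,connectivity=4)
for i in range(1,n):
    if st[i,4]>8:
        X=onz(c,ce[i],.04)[0]; print(ce[i].round(1),st[i,4],X.round(4))
E
python3 w.py
```

```text
921 0.10868733484984394 ((504.6335754394531, -192.71878051757812), (15.353058815002441, 55.03108215332031), 65.85382843017578)
ray ((503.81585693359375, -192.34927368164062), (15.195055961608887, 55.76877212524414), 65.98529815673828)
rim (array([0.4963, 0.0456, 0.0368]), np.float64(0.0566), np.int64(2968))
ringz 0.040599407727816283 0.002122955708286415
[460.8  48.1] 42 [0.4902 0.0631 0.04  ]
[440.5  49.2] 38 [0.482  0.0414 0.04  ]
[459.4  69.8] 33 [0.5113 0.0549 0.04  ]
[439.6  71.1] 33 [0.5033 0.0334 0.04  ]
```

Heights check out: handle top 0.1087, stand 0.032, rim 0.0566, ring 0.0406, and holes about 16.2 mm from the centre at 24.7° mod 90. Descending to grasp.

>>> servo_tool(
  series="-1 0 0 0.04 0 0 -1.6;-1 0 0 0.08 0 0 -1.6;-1 0 0 0.12 0 0 -1.6;-1 0 0 0.15 0 0 -1.6;-1 0 0 0.17 0 0 -1.6;-1 0 0 0.175 0 0 -1.6;-1 0 0 0.175 0 0 -1.6;1 0 0 0.175 0 0 -1.6;1 0 0 0.175 0 0 -1.6;1 0 0 0.175 0 0 -1.6;1 0 0 0.175 0 0 -1.6;1 0 0 0.175 0 0 -1.6",
)

```text
time_s: 2.95
eef_pos: [0.5059, -0.1926, 0.0924]
eef_rot: [0.001, 0.208, 0.978, -0.0]
wrist_force: [1.3, 0.8, 0.6]
opening: 0.301
grasp_force: 0.0
```

>>> servo_tool(
  series="1 0 0 0 0 0 0;1 0 0 0 0 0 0;1 0 0 0 0 0 0;1 0 0 0 0 0 0;1 0 0 0 0 0 0;1 0 0 0 0 0 0",
)

```text
time_s: 3.45
eef_pos: [0.5058, -0.1925, 0.0921]
eef_rot: [0.001, 0.208, 0.978, -0.0]
wrist_force: [-0.9, 0.8, 5.9]
opening: 0.181
grasp_force: 60.2
```

>>> servo_tool(
  series="1 0 0 -0.02 0 0 0;1 0 0 -0.05 0 0 0;1 0 0 -0.09 0 0 0;1 0 0 -0.1 0 0 0;1 0.057 0.153 -0.1 0 0 41;1 0.057 0.153 -0.1 0 0 41;1 0.057 0.153 -0.1 0 0 41;1 0.057 0.153 -0.1 0 0 41;1 0.057 0.153 -0.1 0 0 41;1 0.057 0.153 -0.1 0 0 41;1 0.057 0.153 -0.1 0 0 41;1 0.057 0.153 -0.1 0 0 41",
)

```text
time_s: 4.45
eef_pos: [0.5149, -0.029, 0.1905]
eef_rot: [-0.001, 0.535, 0.845, -0.0]
wrist_force: [-0.8, -0.3, -2.7]
opening: 0.182
grasp_force: 59.8
```

>>> servo_tool(
  series="1 0 0 0 0 0 0;1 0 0 0 0 0 0;1 0 0 0 0 0 0",
)

```text
time_s: 4.7
eef_pos: [0.5153, -0.0299, 0.1911]
eef_rot: [-0.0, 0.537, 0.844, -0.0]
wrist_force: [-0.4, -0.2, -2.4]
opening: 0.177
grasp_force: 59.9
```

```bash
cat > ho.py <<'E'
from h import *
from scipy.optimize import least_squares
import sys
T=tool(); o=ctrl.get_obs(); print(T[:3,3].round(4), R.from_matrix(T[:3,:3]).as_euler('ZYX',degrees=True).round(2),o['wrist_force'].round(1),o['opening'],o['q'].round(2))
c=cam('wrist'); np.savez('w2.npz',**c); cv2.imwrite('pics/w2.png',cv2.resize(c['img'][:,:,::-1],(800,600),interpolation=3))
P=cloud(c); h=cv2.cvtColor(c['img'],cv2.COLOR_RGB2HSV); g=cv2.cvtColor(c['img'],cv2.COLOR_RGB2GRAY)
d=np.hypot(P[...,0]-.4965,P[...,1]-.047)
k=(abs(P[...,2]-.056)<.004)&(d<.05)&(d>.02); q=P[k]
f=least_squares(lambda p:np.hypot(*(q[:,:2]-p[:2]).T)-p[2],[.4955,.047,.037],loss='soft_l1',f_scale=.002).x; print('rim',f.round(4),np.median(q[:,2]),k.sum())
v,u=np.nonzero(k); X=onz(c,np.c_[u,v],.056); print('rim ell', [np.round(t,1) for t in cv2.minEnclosingCircle(np.float32(X[:,:2]*1000))])
yel=(h[...,0]>15)&(h[...,0]<35)&(h[...,1]>70)&(d<.035); print('ringz',np.median(P[yel][:,2]))
dk=np.zeros_like(g); cv2.fillConvexPoly(dk,cv2.convexHull(np.argwhere(yel)[:,::-1].astype(np.int32)),1)
dk=((dk==1)&(g<95)).astype(np.uint8)
n,l,st,ce=cv2.connectedComponentsWithStats(dk,connectivity=4)
H=[]
for i in range(1,n):
    if st[i,4]>25: X=onz(c,ce[i],.04)[0]; H.append(X); print(ce[i].round(1),st[i,4],X.round(4))
H=np.array(H); m=H.mean(0); print('c',m.round(4),np.degrees(np.arctan2(*(H-m)[:,1::-1].T)).round(1),np.hypot(*(H-m)[:,:2].T).round(4))
E
python3 ho.py
```

```text
[ 0.5153 -0.0299  0.1911] [ 1.1507e+02 -1.0000e-02 -1.7999e+02] [-0.4 -0.2 -2.4] 0.17695129585479233 [-0.29  0.12  1.82 -0.    1.21 -0.73]
rim [0.4966 0.0481 0.0364] 0.056539350341735406 4757
rim ell [array([496.6,  48.2]), np.float64(42.7)]
ringz 0.04042548923253275
[273.5  67.6] 79 [0.49   0.0631 0.04  ]
[253.8  87.5] 78 [0.4819 0.0418 0.04  ]
[292.1  88.4] 77 [0.5114 0.0548 0.04  ]
[272.3 107.3] 75 [0.5031 0.0336 0.04  ]
c [0.4966 0.0483 0.04  ] [ 114.2 -155.9   23.6  -66.1] [0.0162 0.0161 0.0162 0.0161]
```

View pics/w2.png

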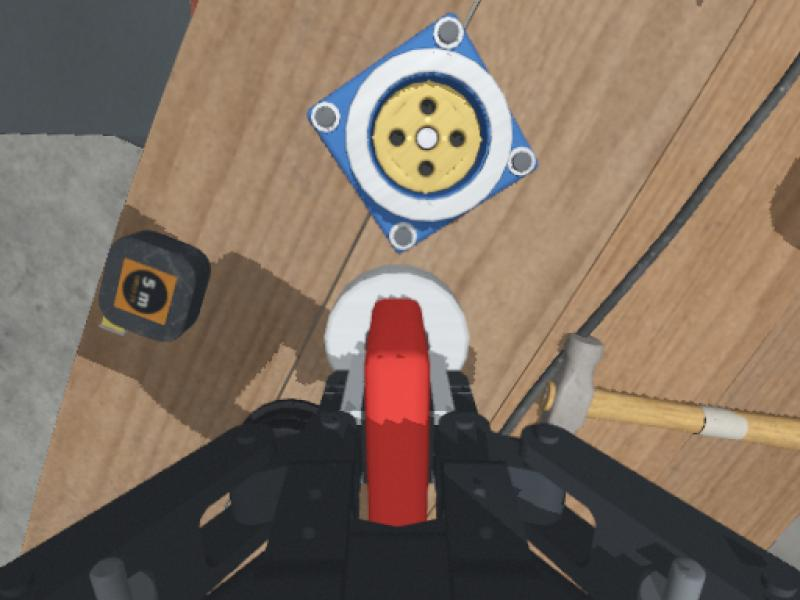

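The picture shows the ring from above, with four holes at (428,106), (397,138), (457,138) and (427,168). The spanner is held straight, with its disc at (397,330). Next I'll measure the held disc with the same camera, so calibration offsets cancel.

```bash
python3 - <<'E'
from h import *
from scipy.optimize import least_squares
c=dict(np.load('w2.npz')); P=cloud(c); Ti=np.linalg.inv(c['E']@np.linalg.inv(c['T_tool_cam']))
Q=P@Ti[:3,:3].T+Ti[:3,3]
k=(P[...,2]>.13)&(P[...,2]<.141); k[:165]=0;k[240:]=0;k[:,:200]=0;k[:,310:]=0
h=cv2.cvtColor(c['img'],cv2.COLOR_RGB2HSV); k&=(h[...,1]<60)&(h[...,2]>120)
print(k.sum(),np.median(P[k][:,2]))
k=cv2.morphologyEx(k.astype(np.uint8),cv2.MORPH_OPEN,np.ones((3,3)))
v,u=np.nonzero(k); pts=[]
for uu in range(u.min(),u.max()+1):
    w=v[u==uu]
    if len(w): pts.append((uu,w.min()-.5))
zt=np.median(P[k>0][:,2]); X=onz(c,pts,zt); X=X@Ti[:3,:3].T+Ti[:3,3]
for rfix in (None,.0285):
    f=least_squares(lambda p:np.hypot(*(X[:,:2]-p[:2]).T)-(rfix or p[2]),[0,0,.0285],loss='soft_l1',f_scale=.0005); print(f.x.round(4),f.cost,zt)
print('housing in tool',(Ti[:3,:3]@[.4966,.0482,.04]+Ti[:3,3]).round(4))
m=((h[...,0]<8)|(h[...,0]>172))&(h[...,1]>150); m[:, :225]=0;m[:,290:]=0; 
q=Q[m&(P[...,2]>.2)]; print('handle y',len(q),q[:,1].min(),q[:,1].max(),q[:,0].max(),np.median(P[m&(P[...,2]>.2)][:,2]))
E
```

```text
3014 0.1360068980802197
[ 0.0028 -0.0001  0.0271] 2.6695681457087372e-06 0.1360088704711062
[ 0.0013 -0.0001  0.0285] 7.475046009816696e-06 0.1360088704711062
housing in tool [0.0786 0.0162 0.1511]
handle y 4540 -0.008129509438661142 0.008170958402060724 0.028651476060732928 0.20772867221430003
```

>>> servo_tool(
  series="1 0.03 0.006 0 0 0 1.1;1 0.06 0.012 0 0 0 1.1;1 0.0776 0.0162 0 0 0 1.1;1 0.0776 0.0162 0 0 0 1.1;1 0.0776 0.0162 0.025 0 0 1.1;1 0.0776 0.0162 0.045 0 0 1.1;1 0.0776 0.0162 0.053 0 0 1.1;1 0.0776 0.0162 0.056 0 0 1.1;1 0.0776 0.0162 0.059 0 0 1.1;1 0.0776 0.0162 0.062 0 0 1.1;1 0.0776 0.0162 0.062 0 0 1.1",
)

```text
time_s: 5.67
eef_pos: [0.4977, 0.0476, 0.1297]
eef_rot: [0.0, 0.545, 0.838, 0.0]
wrist_force: [0.1, 0.6, -2.9]
opening: 0.181
grasp_force: 59.8
```

```bash
cat > st.py <<'E'
from h import *
T=tool(); o=ctrl.get_obs(); D=T[:3,:3].T@(np.array([.4966,.0482,0])-T[:3,3])
print(T[:3,3].round(4), R.from_matrix(T[:3,:3]).as_euler('ZYX',degrees=True).round(2),'F',o['wrist_force'].round(1),'M',o['torque'].round(2),o['opening'].round(3),o['q'].round(2),'housing in tool',D[:2].round(4))
E
python3 st.py
```

```text
Traceback (most recent call last):
  File "st.py", line 3, in <module>
    print(T[:3,3].round(4), R.from_matrix(T[:3,:3]).as_euler('ZYX',degrees=True).round(2),'F',o['wrist_force'].round(1),'M',o['torque'].round(2),o['opening'].round(3),o['q'].round(2),'housing in tool',D[:2].round(4))
                                                                                                                                                 ^^^^^^^^^^^^^^^^^^
AttributeError: 'float' object has no attribute 'round'
```

>>> servo_tool(
  series="1 0 -0.0007 0.003 0 0 0;1 0 -0.0007 0.006 0 0 0;1 0 -0.0007 0.008 0 0 0;1 0 -0.0007 0.009 0 0 0;1 0 -0.0007 0.01 0 0 0;1 0 -0.0007 0.0105 0 0 0;1 0 -0.0007 0.0105 0 0 0",
)

```text
time_s: 6.25
eef_pos: [0.4965, 0.0477, 0.1187]
eef_rot: [-0.0, 0.545, 0.838, -0.0]
wrist_force: [-0.1, 0.5, -3.9]
opening: 0.182
grasp_force: 59.8
```

```bash
sed -i "s/o\['opening'\].round(3)/round(float(o['opening']),3)/" st.py; python3 st.py
```

```text
[0.4965 0.0477 0.1187] [ 113.95   -0.   -180.  ] F [-0.1  0.5 -3.9] M [0.06 0.01 0.03] 0.182 [-0.14  0.19  1.91  0.    1.05 -0.56] housing in tool [0.0005 0.0003]
```

Pins are about 3 mm below the face with no load, so they're in the holes. Continuing down.

>>> servo_tool(
  series="1 0 0 0.001 0 0 0;1 0 0 0.002 0 0 0;1 0 0 0.003 0 0 0;1 0 0 0.004 0 0 0;1 0 0 0.0045 0 0 0;1 0 0 0.0045 0 0 0;1 0 0 0.0045 0 0 0",
)

```text
time_s: 6.83
eef_pos: [0.4965, 0.0476, 0.1143]
eef_rot: [-0.0, 0.545, 0.838, -0.0]
wrist_force: [-0.1, 0.8, -2.7]
opening: 0.181
grasp_force: 60.1
```

```bash
python3 st.py
```

```text
[0.4965 0.0476 0.1143] [ 113.94   -0.   -180.  ] F [-0.1  0.8 -2.7] M [ 0.03 -0.03  0.02] 0.181 [-0.14  0.2   1.91 -0.    1.04 -0.56] housing in tool [0.0005 0.0003]
```

>>> servo_tool(
  series="1 0 0 0.0004 0 0 0;1 0 0 0.0006 0 0 0;1 0 0 0.0006 0 0 0;1 0 0 0.0006 0 0 0",
)

```text
time_s: 7.17
eef_pos: [0.4967, 0.0476, 0.114]
eef_rot: [0.0, 0.545, 0.838, 0.0]
wrist_force: [-1.2, 0.1, 0.3]
opening: 0.182
grasp_force: 60.4
```

```bash
python3 st.py
```

```text
[0.4967 0.0476 0.114 ] [1.1394e+02 1.0000e-02 1.7998e+02] F [-1.2  0.1  0.3] M [0.03 0.13 0.  ] 0.182 [-0.14  0.2   1.91  0.    1.04 -0.56] housing in tool [0.0006 0.0001]
```

Seated (about 3 N contact). Turning clockwise.

>>> servo_tool(
  series="1 0 0 0 0 0 3;1 0 0 0 0 0 6;1 0 0 0 0 0 9;1 0 0 0 0 0 12;1 0 0 0 0 0 15;1 0 0 0 0 0 18;1 0 0 0 0 0 21;1 0 0 0 0 0 24;1 0 0 0 0 0 27;1 0 0 0 0 0 30;1 0 0 0 0 0 33;1 0 0 0 0 0 36",
)

```text
time_s: 8.17
eef_pos: [0.4969, 0.0477, 0.114]
eef_rot: [0.0, 0.778, 0.628, 0.0]
wrist_force: [-0.7, 0.1, -0.4]
opening: 0.179
grasp_force: 60.3
```

```bash
python3 st.py
```

```text
[0.4969 0.0477 0.114 ] [ 7.7820e+01 -1.0000e-02  1.7996e+02] F [-0.7  0.1 -0.4] M [0.02 0.12 0.15] 0.179 [-0.14  0.2   1.91  0.    1.04  0.07] housing in tool [ 0.0004 -0.0004]
```

>>> servo_tool(
  series="1 0 0 0 0 0 2;1 0 0 0 0 0 4;1 0 0 0 0 0 6;1 0 0 0 0 0 8;1 0 0 0 0 0 10;1 0 0 0 0 0 12;1 0 0 0 0 0 14;1 0 0 0 0 0 16",
)

```text
time_s: 8.83
eef_pos: [0.4968, 0.0477, 0.114]
eef_rot: [0.0, 0.858, 0.514, 0.0]
wrist_force: [-0.9, -0.4, 0.1]
opening: 0.18
grasp_force: 60.4
```

```bash
python3 st.py
```

```text
[0.4968 0.0477 0.114 ] [ 6.1870e+01 -1.0000e-02  1.7996e+02] F [-0.9 -0.4  0.1] M [-0.01  0.05  0.16] 0.18 [-0.14  0.2   1.91 -0.    1.04  0.35] housing in tool [ 0.0004 -0.0005]
```

>>> servo_tool(
  series="1 0 0 0 0 0 2;1 0 0 0 0 0 4;1 0 0 0 0 0 6;1 0 0 0 0 0 7;1 0 0 0 0 0 7",
)

```text
time_s: 9.25
eef_pos: [0.4968, 0.0476, 0.114]
eef_rot: [0.0, 0.887, 0.461, 0.0]
wrist_force: [-0.7, 0.1, 1.2]
opening: 0.178
grasp_force: 60.4
```

```bash
python3 st.py
```

```text
[0.4968 0.0476 0.114 ] [ 5.4940e+01 -1.0000e-02  1.7996e+02] F [-0.7  0.1  1.2] M [-0.03  0.08  0.17] 0.178 [-0.14  0.2   1.91 -0.    1.04  0.47] housing in tool [ 0.0003 -0.0006]
```

>>> servo_tool(
  series="1 0 0 0 0 0 1.5;1 0 0 0 0 0 3;1 0 0 0 0 0 4.5;1 0 0 0 0 0 6;1 0 0 0 0 0 6",
)

```text
time_s: 9.67
eef_pos: [0.4968, 0.0476, 0.114]
eef_rot: [0.0, 0.91, 0.415, 0.0]
wrist_force: [-0.9, 0.6, 2.1]
opening: 0.181
grasp_force: 61.3
```

```bash
python3 st.py
```

```text
[0.4968 0.0476 0.114 ] [ 49.    -0.   179.96] F [-0.9  0.6  2.1] M [-0.    0.09  0.59] 0.181 [-0.14  0.2   1.91 -0.    1.04  0.57] housing in tool [ 0.0003 -0.0006]
```

>>> servo_tool(
  series="1 0 0 0 0 0 0.4;1 0 0 0 0 0 0.8;1 0 0 0 0 0 0.8;1 0 0 0 0 0 0.8;1 0 0 0 0 0 0.8",
)

```text
time_s: 10.08
eef_pos: [0.4968, 0.0476, 0.1139]
eef_rot: [0.0, 0.913, 0.408, 0.0]
wrist_force: [0.8, -0.3, 3.4]
opening: 0.182
grasp_force: 61.9
```

```bash
python3 st.py
```

```text
[0.4968 0.0476 0.1139] [ 4.8180e+01 -1.0000e-02  1.7997e+02] F [ 0.8 -0.3  3.4] M [-0.08  0.12  0.73] 0.182 [-0.14  0.2   1.91 -0.    1.04  0.59] housing in tool [ 0.0003 -0.0006]
```

Torque rises 10 N m/rad, which means a firm stop. I'll unload back into the hole play.

>>> servo_tool(
  series="1 0 0 0 0 0 -1;1 0 0 0 0 0 -2;1 0 0 0 0 0 -3;1 0 0 0 0 0 -4;1 0 0 0 0 0 -5;1 0 0 0 0 0 -6;1 0 0 0 0 0 -6",
)

```text
time_s: 10.67
eef_pos: [0.4968, 0.0476, 0.1139]
eef_rot: [0.0, 0.89, 0.456, 0.0]
wrist_force: [-1.1, -0.4, 4.7]
opening: 0.179
grasp_force: 61.0
```

```bash
python3 st.py
```

```text
[0.4968 0.0476 0.1139] [ 5.4210e+01 -3.0000e-02  1.7997e+02] F [-1.1 -0.4  4.7] M [-0.04 -0.02  0.07] 0.179 [-0.14  0.2   1.91  0.    1.04  0.48] housing in tool [ 0.0003 -0.0006]
```

>>> servo_tool(
  series="1 0 0 -0.004 0 0 -0.5;1 0 0 -0.01 0 0 -0.5;1 0 0 -0.03 0 0 -0.5;1 0 0 -0.06 0 0 -0.5;1 0 0 -0.085 0 0 -0.5;1 -0.191 0.1471 -0.085 0 0 -0.5;1 -0.191 0.1471 -0.085 0 0 -0.5;1 -0.191 0.1471 -0.085 0 0 -0.5;1 -0.191 0.1471 -0.085 0 0 -0.5;1 -0.191 0.1471 -0.085 0 0 -0.5;1 -0.191 0.1471 -0.085 0 0 -0.5;1 -0.191 0.1471 -0.085 0 0 -0.5",
)

```text
time_s: 11.67
eef_pos: [0.5033, -0.1991, 0.1987]
eef_rot: [0.001, 0.89, 0.457, -0.001]
wrist_force: [-0.6, 0.2, -3.0]
opening: 0.179
grasp_force: 60.0
```

>>> servo_tool(
  series="1 0 0 0 0 0 0;1 0 0 0 0 0 0;1 0 0 0 0 0 0",
)

```text
time_s: 11.92
eef_pos: [0.5034, -0.1919, 0.1981]
eef_rot: [-0.001, 0.888, 0.459, -0.0]
wrist_force: [0.3, -0.6, -2.6]
opening: 0.181
grasp_force: 60.0
```

```bash
python3 st.py; python3 ho.py; python3 -c "
from h import *
T=tool();print((T[:3,:3].T@(np.array([.505,-.1925,0])-T[:3,3])).round(4))"
```

```text
[ 0.5034 -0.1919  0.1981] [ 5.4700e+01 -2.0000e-02 -1.7989e+02] F [ 0.3 -0.6 -2.6] M [-0.02 -0.   -0.05] 0.181 [-0.58  0.16  1.75  0.    1.23  0.03] housing in tool [ 0.192  -0.1439]
[ 0.5034 -0.1919  0.1981] [ 5.4700e+01 -2.0000e-02 -1.7989e+02] [ 0.3 -0.6 -2.6] 0.180901967811357 [-0.58  0.16  1.75  0.    1.23  0.03]
rim [1.4079 1.2667 1.5644] 0.05272236699700672 15
rim ell [array([472.6,  11.8]), np.float64(5.8)]
ringz nan
[0.0002 0.0018 0.1984]
  return _methods._mean(a, axis=axis, dtype=dtype,
  ret = ret.dtype.type(ret / rcount)
Traceback (most recent call last):
  File "ho.py", line 12, in <module>
    dk=np.zeros_like(g); cv2.fillConvexPoly(dk,cv2.convexHull(np.argwhere(yel)[:,::-1].astype(np.int32)),1)
                         ~~~~~~~~~~~~~~~~~~^^^^^^^^^^^^^^^^^^^^^^^^^^^^^^^^^^^^^^^^^^^^^^^^^^^^^^^^^^^^^^^^
cv2.error: OpenCV(4.12.0) /io/opencv/modules/imgproc/src/drawing.cpp:2404: error: (-215:Assertion failed) points.checkVector(2, CV_32S) >= 0 in function 'fillConvexPoly'
```

View pics/w2.png

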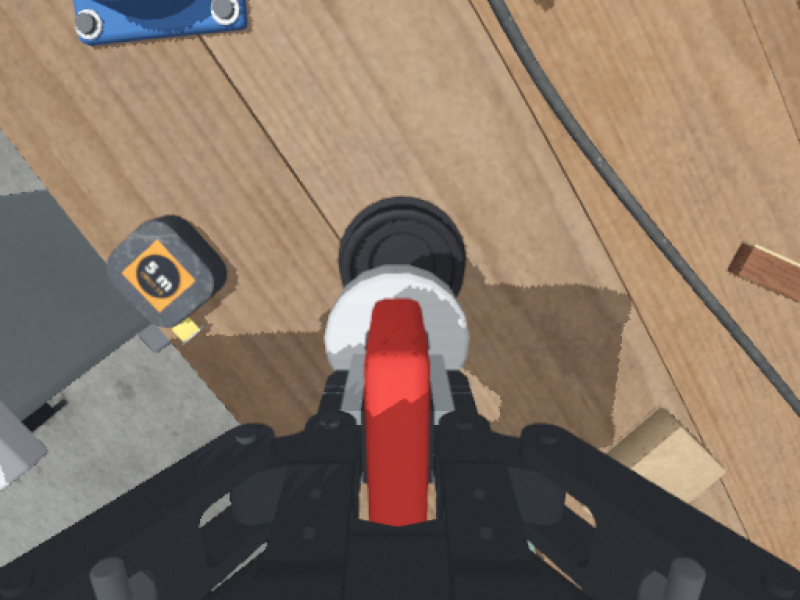

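The spanner is held level above the empty black cup at (402,255), and the tape and sanding block are untouched. Lowering it in.

>>> servo_tool(
  series="1 -0.0008 0.0014 0.03 0 0 0;1 -0.0008 0.0014 0.06 0 0 0;1 -0.0008 0.0014 0.075 0 0 0;1 -0.0008 0.0014 0.082 0 0 0;1 -0.0008 0.0014 0.087 0 0 0;1 -0.0008 0.0014 0.087 0 0 0;1 -0.0008 0.0014 0.087 0 0 0",
)

```text
time_s: 12.55
eef_pos: [0.5053, -0.1948, 0.1127]
eef_rot: [0.001, 0.888, 0.459, 0.0]
wrist_force: [-0.2, 0.3, -2.6]
opening: 0.18
grasp_force: 59.9
```

```bash
python3 st.py;python3 -c "
from h import *
T=tool();print((T[:3,:3].T@(np.array([.505,-.1925,0])-T[:3,3])).round(4))"
```

```text
[ 0.5053 -0.1948  0.1127] [ 54.69  -0.   179.91] F [-0.2  0.3 -2.6] M [-0.04  0.01  0.  ] 0.18 [-0.59  0.28  1.8   0.    1.05  0.03] housing in tool [ 0.1932 -0.1478]
[ 0.0017 -0.0018  0.1127]
```

>>> servo_tool(
  series="1 0.0007 -0.0017 0 0 0 0;1 0.0007 -0.0017 0.004 0 0 0;1 0.0007 -0.0017 0.008 0 0 0;1 0.0007 -0.0017 0.012 0 0 0;1 0.0007 -0.0017 0.015 0 0 0;1 0.0007 -0.0017 0.017 0 0 0;1 0.0007 -0.0017 0.019 0 0 0;1 0.0007 -0.0017 0.0195 0 0 0;1 0.0007 -0.0017 0.0195 0 0 0",
)

```text
time_s: 13.3
eef_pos: [0.5036, -0.1933, 0.0922]
eef_rot: [-0.0, 0.888, 0.459, -0.0]
wrist_force: [-0.2, -0.3, -3.6]
opening: 0.181
grasp_force: 60.2
```

```bash
python3 st.py
```

```text
[ 0.5036 -0.1933  0.0922] [  54.64    0.   -180.  ] F [-0.2 -0.3 -3.6] M [ 0.04 -0.03 -0.02] 0.181 [-0.59  0.31  1.81  0.    1.01  0.03] housing in tool [ 0.1929 -0.1455]
```

>>> servo_tool(
  series="1 0 0 0.0004 0 0 0;1 0 0 0.0008 0 0 0;1 0 0 0.0008 0 0 0;1 0 0 0.0008 0 0 0",
)

```text
time_s: 13.63
eef_pos: [0.5037, -0.1933, 0.0921]
eef_rot: [0.0, 0.888, 0.459, 0.0]
wrist_force: [-3.5, 1.7, 6.1]
opening: 0.179
grasp_force: 60.9
```

Seated (about 9 N on the ledge). Releasing and retreating.

>>> servo_tool(
  series="0 0 0 0 0 0 0;-1 0 0 0 0 0 0;-1 0 0 0 0 0 0;-1 0 0 0 0 0 0;-1 0 0 0 0 0 0;-1 0 0 0 0 0 0;-1 0 0 0 0 0 0;-1 0 0 0 0 0 0;-1 0 0 -0.02 0 0 0;-1 0 0 -0.06 0 0 0;-1 0 0 -0.1 0 0 0;-1 0 0 -0.14 0 0 0",
)

```text
time_s: 14.63
eef_pos: [0.5031, -0.1929, 0.2325]
eef_rot: [-0.001, 0.888, 0.459, -0.0]
wrist_force: [1.6, -0.1, 1.0]
opening: 1.0
grasp_force: 0.0
```

>>> servo_tool(
  series="-1 0.07 -0.08 -0.05 0 0 0;-1 0.07 -0.08 -0.05 0 0 0;-1 0.07 -0.08 -0.05 0 0 0;-1 0.07 -0.08 -0.05 0 0 0;-1 0.07 -0.08 -0.05 0 0 0;-1 0.07 -0.08 -0.05 0 0 0",
)

```text
time_s: 15.13
eef_pos: [0.4789, -0.09, 0.2812]
eef_rot: [0.0, 0.888, 0.459, -0.0]
wrist_force: [0.7, 0.4, -0.8]
opening: 0.996
grasp_force: 0.0
```

```bash
python3 st.py; sed -i 's/w2.png/w3.png/' ho.py; python3 ho.py; python3 - <<'E'
from h import *
c=dict(np.load('w2.npz')); P=cloud(c); h=cv2.cvtColor(c['img'],cv2.COLOR_RGB2HSV); m=(((h[...,0]<8)|(h[...,0]>172))&(h[...,1]>150)); d=np.hypot(P[...,0]-.505,P[...,1]+.193)<.05
q=P[m&d&(P[...,2]>.1)]; print(len(q),np.median(q[:,2]),cv2.minAreaRect(np.float32(q[:,:2]*1000)))
E
```

```text
[ 0.4789 -0.09    0.2812] [5.4680e+01 2.0000e-02 1.7997e+02] F [ 0.7  0.4 -0.8] M [-0.05  0.02  0.01] 0.996 [-0.43 -0.04  1.79 -0.    1.39  0.19] housing in tool [ 0.1231 -0.0656]
[ 0.4789 -0.09    0.2812] [5.4680e+01 2.0000e-02 1.7997e+02] [ 0.7  0.4 -0.8] 0.9957223569705898 [-0.43 -0.04  1.79 -0.    1.39  0.19]
rim [0.4971 0.0474 0.0366] 0.05659719757607723 2849
rim ell [array([496.8,  47.5]), np.float64(43.2)]
ringz 0.04047076559025503
[191.7  31.7] 43 [0.5046 0.0628 0.04  ]
[209.   45.4] 43 [0.5112 0.0406 0.04  ]
[179.9  49.7] 41 [0.4827 0.056  0.04  ]
[196.8  63. ] 40 [0.4893 0.034  0.04  ]
c [0.4969 0.0483 0.04  ] [  62.1  -28.5  151.8 -118.1] [0.0163 0.0163 0.0162 0.0163]
776 0.10836572604642511 ((504.01983642578125, -191.6834716796875), (54.798892974853516, 16.56861114501953), 53.89714050292969)
```

View pics/w3.png

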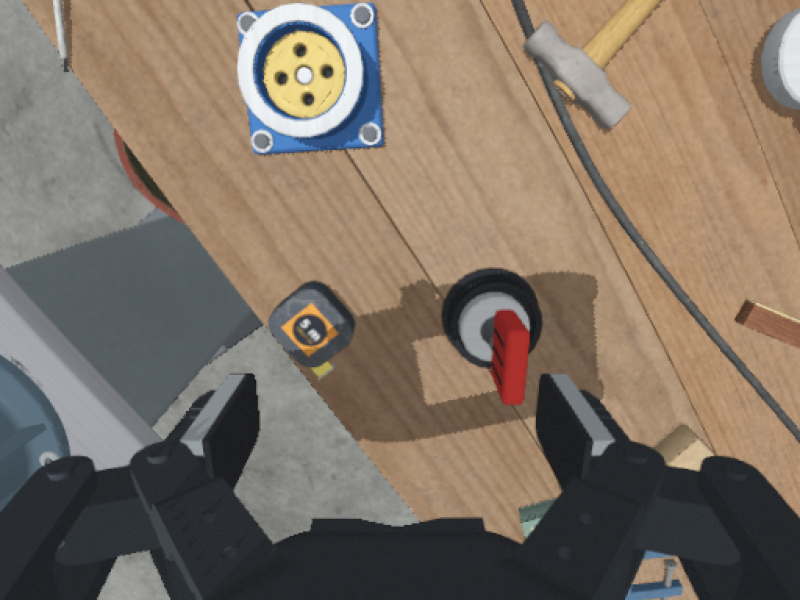

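The spanner is upright in its stand: handle at (510,355), top at 0.108. The tape at (311,325) and the other objects are undisturbed. The ring holes moved 52° clockwise, and the stop was felt at 0.73 N m; nothing afterwards loaded the ring backwards. Handing in.

```bash
python3 -c "
from bench import ctrl
print(ctrl.hand_in())"
```

```text
the job is handed in; nothing more can be done
None
```

The ring was turned clockwise about 52° with the spanner until it met a firm stop at about 0.73 N m, the spanner is back upright in its stand, nothing else was touched, and the job was handed in at about 15 s with no verdict shown.

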